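# Hang the hand stamp in its forked stand

### The job

Hang the hand stamp in its stand: pick it up by its wooden handle, bring its thin stem sideways in through the open mouth of the fork, then lower it and press it gently down, keeping hold of it, until its collar has snapped under the two spring balls and sits fully home in the throat. Then let go and leave the stamp hanging upright; do not ram or drop it, and leave the things standing about where they are.

Things in the scene. Friction and masses are not known exactly. Their poses are not given: they have to be found in the camera images.
- leather_stamp: Hand stamp for leather, about 0.25 kg, 143 mm tall, at the start upright on the worktop. Origin: centre of the foot's underside; z up along the stem. Round brass foot 36 mm across, 15 mm tall; round steel stem 10 mm across, z 15 to 70 mm; steel collar z 70 to 82; neck 12 mm across to z 94; square wooden handle to z 142. It hangs by the collar; its turn about z does not matter.
- collar (a point): Centre of the collar's underside, 70 mm over the stamp's origin, with the stamp's axes. The collar is a double cone: 21 mm across at this underside, widening to 28 mm across 6 to 7.5 mm higher, narrowing to 20 mm at 12 mm.
- handle (a point): Point to grip: on the axis of the square wooden handle, 120 mm over the stamp's origin. The handle is 24 x 24 mm with rounded edges and 48 mm tall (94 to 142 mm over the origin), its sides along the stamp's x and y axes.
- stamp_stand: Metal stand fixed to the worktop. Origin: on the worktop, straight under the throat where the stamp is to hang; z up, +x points level from the throat out through the fork's open mouth. Foot plate 10 mm thick, x -100 to 50 mm, 90 mm wide; square post at x -72 mm, top at z 135. The level fork is clamped to the post up to 12 mm above or below its middle height; the setting is not reported: feel it.
- throat (a point): On the throat's axis, 125 mm over the worktop: the seat floor at the clamp's middle height (the true floor lies within 12 mm above or below; this point does not follow the clamp). Stand's axes. Floor plate 6 mm thick, slot 15 mm wide along x, closed at x = -7 mm. Round the throat a rim 8 mm high over the floor leaves a pocket 32 mm across for the collar, open to the slot only 15 mm wide.
- mouth (a point): Outer end of the fork's flared mouth, 60 mm along x from the throat, at the clamp's middle height, stand's axes. The flare narrows to the 15 mm slot about 20 mm farther in. The stem enters here and travels along -x to the throat; the collar must travel with its underside at least 16 mm over the true floor to clear the balls.
- ball_l (a joint): One of two spring balls, 8 mm across, centres 11.2 mm over the seat floor, beside the throat, 24 mm apart. 0: sprung out; value in m: pushed back. The collar's underside cone meets them about 10 mm over the floor; a push of 4 to 12 N beyond its weight snaps it past (at 4 to 7 mm over the floor), then they hold it down. Housings at |y| 21 to 37 mm, tops 17 mm over the floor.
- seat_pin (a joint): Brass spring pin, 3 mm across, in the seat floor 9 mm behind the throat's axis. 0: 4 mm proud of the floor; 0.004 m: pushed flush by the collar's underside, so the stamp is fully home. Weak spring, 1 N. Keep the stamp's push on the stand under 35 N.
- rivet_jar: Bystander: clear jar of brass-coloured rivets with a black lid, 55 mm across, 55 mm tall. Origin: centre of its underside.
- anvil: Bystander: round steel setting anvil, 43 mm across, 18 mm tall. Origin: centre of its underside.
- tape_roll: Bystander: roll of paper tape lying flat, 77 mm across, 19 mm tall. Origin: centre of its underside.
There are look-alikes about, which are no part of the job. Of the things like the leather_stamp, leave any that is orange; of the rest the smaller one is meant.

How it is judged:
By the outcome, as a careful person would: the job done as asked, in the order asked, and still so for the second after the job is handed in, with the robot touching nothing.
It also fails if it takes over 54 s, if anything falls off the work surface, if the arm or the gripper's body presses on something with over 40 N, if the wrist force passes 120 N, or if a joint passes its speed limit or range.

### The arm

A 6-joint arm with a two-finger parallel gripper is mounted at the origin on a cart in front of the work surface, level with it; the furniture and walls round the work are solid. World frame = base frame: x ahead of the robot, y to its left, z up, the work surface at z = 0. Lengths are in m, angles in rad, forces in N, time in s.
With the tool pointing down it reaches from about 0.25 to 0.725 m from the base axis. Payload 4 kg.
Tool frame: the origin (TCP) lies on the centre line of the jaws, within the pads' length; the fingertips stand 19 mm ahead of it and the grasp point (between the pads) is the TCP; y points along the fingers, x is the direction in which the jaws open and shut, and the axes are right-handed (so a half turn about y gives the same grasp; the last joint's range is limited). The gripper opens to 85 mm and grips with 20 to 120 N. Pads are 22 mm wide; open, the fingers measure 114 mm over their backs; the gripper's body (76 mm by 85 mm) begins 54 mm behind the grasp point. The pads swing forward as they close: fully open they stand 13 mm farther back than shut.
Start: joints at [-1.311, 0.241, 0.005, 1.335, 0, 1.571], TCP at [0.128, -0.483, 0.25] pointing down, gripper open.
Joint ranges: [-2.72, 2.72], [-1.05, 1.87], [-1.09, 1.28], [-1.99, 2.15], [-1.42, 1.44], [-3.14, 3.14]. Speed limits (rad/s): [2.79, 2.79, 3.14, 3.14, 3.14, 3.14].

### API

Orientations are given as a unit quaternion [w, x, y, z].
In Python, from rig import observe, snapshot, camera_params, close_job, look_for, cut_out, place_of gives the robot as it stands.
- The arm moves only by the shell command python3 -m pendant 'ROWS' [FORCE]. ROWS is JSON, a list of rows, each a list of 5 numbers: the shift along the tool's x, y, z in mm, then the turn about the tool's y in rad, then the closure in counts, from 0 (fully open) to 255 (shut). In form: [[tx, ty, tz, roll, hand], ...]. A call has 1 to 20 rows; each row is the pose to reach, as a shift and turn from the pose commanded when the call began, along the tool's axes at that moment; what a row does not reach only later rows make up. A row lasts 1/12 s, in which the tool goes at most 41.7 mm and 7.16 degrees, less where a joint would pass 70% of its speed; a pose out of reach is approached as far as the arm can. A call with a gripper value outside its range is refused whole. The fingers move at their own pace and stop on an object; FORCE is the grip in N (left out, the last holds). Time passes only in rows, so rows that repeat a pose let the fingers close. It gives the time, the measured TCP pose, the force and the opening at its end, in the units of the state.
- observe(): the state, without advancing time (a new reading comes with each control period).
- snapshot(name): name is "side" or "top" or "wrist"; returns (picture, depth): 384x512x3 uint8, red, green, blue; 384x512 float32, m along the optical axis (not along the pixel's ray), 0 where there is no reading.
- camera_params(name): a dict with "K" (3x3 intrinsics, pixels), "rvec" (rotation vector, rad) and "tvec" (3), from world to camera coordinates, as OpenCV has them. Camera axes: x right, y down, z forward; pixel columns grow to the right and rows downward; lengths in m; the calibration is good to about 2 mm. The wrist camera is an equidistant fisheye: a pixel r from the principal point sees the ray r / f radians off the axis. A picture is of the moment at which its call begins: read the wrist's pose just before it. camera_params takes no time and is no camera call; for the wrist camera it gives the pose at the moment of the call.
- close_job(): hands the job in, once; it reports no verdict.
Trained networks look in the newest picture that a camera, given by its name, has taken for a name from the list of things; names that differ only in an ending like _2 or _b are one class to them, and where a whole thing is asked for, a point or a joint stands for the part that bears it (a point fixed in the world has none). Each returns a list of dicts, best first, with "confidence" (0 to 1); they miss things now and then, are a little off and sometimes report something else, mostly with a low value. They report only what shows in the picture. A call takes as long as a camera call. They do not tell look-alikes from the thing itself.
- look_for(query, camera): "location" ([x, y, z] in m, in world coordinates, good to about 4 mm: the middle of the surface that is visible of it).
- cut_out(query, camera): "mask" (384x512 bool, what is visible of it).
- place_of(query, camera): "location" ([x, y, z] in m, in world coordinates, good to about 4 mm: a listed point, or the origin of a listed thing).
The state is a dict: "t": time; "joint_pos": joint angles; "joint_velocities": joint speeds; "joint_efforts": joint torques, N m; "position": TCP position; "eef_rot": TCP orientation; "ft_force": force on the tool from outside, world axes, zero at the start; "torque": the same for the moment, N m; "width": opening from 0.0 (shut) to 1.0 (fully open).
Only numpy, scipy, OpenCV 4.12 (cv2) and the standard library are available. Lean on these libraries where they do the work, as an engineer would, in place of code of your own. Each camera call takes 0.05 s, during which the arm holds its last target. There are 200 camera calls.

## Working session

There is one attempt and no reset: what is moved stays moved. The work goes in short steps, Python scripts to look and compute and a shell command to move; the robot and the scene stay as the last step left them, time stands still between calls to the robot, and variables do not carry over. Pictures are saved under pics/ and viewed, about 8 in all and at most 12, crops included, and the job is handed in when it is done.

```bash
mkdir -p pics; ls; python3 - <<'E'
from rig import *
import cv2,numpy as np
s=observe(); print({k:np.round(v,3).tolist() for k,v in s.items()})
for c in("top","side"):
    p,d=snapshot(c); cv2.imwrite(f"pics/{c}0.png",p[:,:,::-1]); np.save(f"pics/{c}0.npy",d)
    for q in("leather_stamp","stamp_stand","throat","mouth","handle","rivet_jar","anvil","tape_roll"):
        try: print(c,q,[(np.round(r["location"],3).tolist(),round(r["confidence"],2)) for r in place_of(q,c)])
        except Exception as e: print(q,e)
a=cv2.imread("pics/top0.png");cv2.imwrite("pics/a.png",a)
print(observe()["t"])
E
```

```text
pics
{'t': 0.0, 'joint_pos': [-1.311, 0.241, 0.004, 1.335, 0.0, 1.571], 'joint_velocities': [0.0, -0.0, 0.0, -0.001, -0.001, 0.0], 'joint_efforts': [-0.001, -37.232, 25.241, 0.017, -0.0, -0.0], 'position': [0.128, -0.483, 0.249], 'eef_rot': [0.561, -0.56, 0.432, -0.43], 'ft_force': [0.712, -0.35, 0.1], 'torque': [-0.001, 0.018, 0.005], 'width': 0.999}
top leather_stamp [([0.563, -0.29, -0.004], 0.74), ([0.466, -0.275, 0.002], 0.62)]
top stamp_stand [([0.518, 0.099, 0.001], 0.93)]
top throat [([0.523, 0.099, 0.128], 0.75)]
top mouth [([0.536, 0.037, 0.124], 0.95)]
top handle [([0.566, -0.29, 0.156], 0.69), ([0.579, -0.211, 0.121], 0.59), ([0.461, -0.285, 0.12], 0.51)]
top rivet_jar [([0.464, 0.357, -0.004], 0.74)]
top anvil [([0.704, -0.065, -0.0], 0.7)]
top tape_roll [([0.674, -0.251, 0.002], 0.6)]
side leather_stamp [([0.564, -0.287, -0.002], 0.74), ([0.576, -0.21, 0.001], 0.74), ([0.467, -0.279, -0.002], 0.63)]
side stamp_stand [([0.518, 0.098, -0.004], 0.84), ([0.677, -0.251, -0.006], 0.25)]
side throat [([0.517, 0.1, 0.125], 0.86)]
side mouth [([0.534, 0.043, 0.123], 0.71), ([0.464, 0.356, 0.004], 0.66)]
side handle [([0.574, -0.214, 0.121], 0.89), ([0.47, -0.281, 0.122], 0.68), ([0.566, -0.29, 0.155], 0.62)]
side rivet_jar [([0.465, 0.354, 0.002], 0.47)]
side anvil [([0.703, -0.063, -0.004], 0.69)]
side tape_roll [([0.678, -0.255, -0.004], 0.67), ([0.465, -0.282, 0.121], 0.65)]
0.9
```

View pics/top0.png

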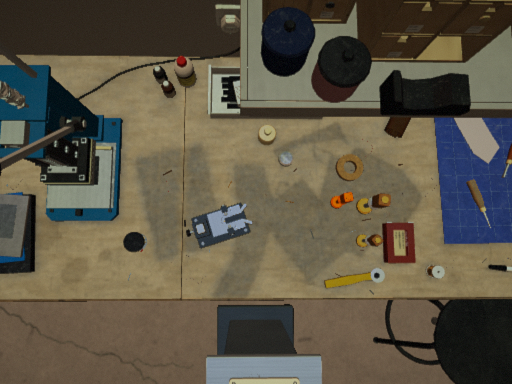

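View pics/side0.png

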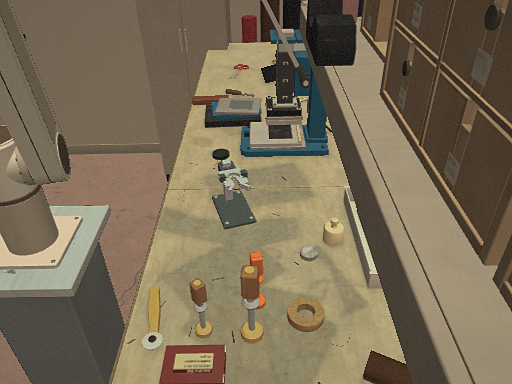

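The top picture shows three stamp-like things:
- **Orange one:** pixel (342,201).
- **Tall wooden one:** foot (364,206), handle (383,200), place_of height 156 mm.
- **Smaller wooden one:** foot (363,241), handle (376,240), handle height 121 mm.

The smaller wooden one, at about (0.466, -0.280), fits the description. The stand is at (238,215) in the top picture, with its mouth pointing right and a little up. I'll confirm the stamp in one crop and measure.

```bash
cat > h.py <<'E'
from rig import *
import cv2,numpy as np
from scipy.spatial.transform import Rotation as R
def rot(s): q=s["eef_rot"]; return R.from_quat([q[1],q[2],q[3],q[0]]).as_matrix()
def cloud(c,d):
    p=camera_params(c);K=p["K"];Rm=cv2.Rodrigues(np.array(p["rvec"]))[0];t=np.array(p["tvec"]).ravel()
    v,u=np.mgrid[:384,:512]; x=(u-K[0][2])/K[0][0]; y=(v-K[1][2])/K[1][1]
    if c=="wrist":
        r=np.hypot(x,y)+1e-9; k=np.tan(r)/r; x,y=x*k,y*k
    P=np.stack([x*d,y*d,d],-1); W=(P-t)@Rm
    W[d<=0]=np.nan; return W
def project(c,X):
    p=camera_params(c);K=np.array(p["K"]);Rm=cv2.Rodrigues(np.array(p["rvec"]))[0]
    P=np.atleast_2d(X)@Rm.T+np.ravel(p["tvec"]); r=np.hypot(P[:,0],P[:,1])+1e-9
    k=np.arctan2(r,P[:,2])/r if c=="wrist" else 1/P[:,2]
    return np.stack([P[:,0]*k*K[0,0]+K[0,2],P[:,1]*k*K[1,1]+K[1,2]],1)
def move(target,jaw=None):
    """mm shift + roll to reach world target with jaw axis at yaw jaw (rad, mod pi)"""
    s=observe();A=rot(s); d=A.T@(np.array(target)-s["position"])*1000
    x=A[:,0]; cur=np.arctan2(x[1],x[0]); print("tcp",np.round(s["position"],4),"jawyaw",round(cur,3),"ydir",np.round(A[:,1],3),"t",s["t"])
    out=None
    if jaw is not None:
        # roll about tool y (pointing down): +roll lowers world yaw
        dy=(jaw-cur+np.pi/2)%np.pi-np.pi/2; out=-dy if A[2,1]<0 else dy
    print("shift mm",np.round(d,1),"roll",out)
E
python3 - <<'E'
from h import *
d=np.load("pics/side0.npy");W=cloud("side",d);dt=np.load("pics/top0.npy");T=cloud("top",dt)
def near(W,x,y,r,n,zmin=.01):
    m=(np.hypot(W[...,0]-x,W[...,1]-y)<r)&(W[...,2]>zmin); P=W[m]; print(n,len(P),"zmax",np.round(np.nanpercentile(P[:,2],[50,90,99]),3),"mean",P.mean(0).round(3)); return P
for W_,c in((W,"side"),(T,"top")):
    near(W_,.466,-.279,.03,c+" small",.1);near(W_,.565,-.289,.03,c+" tall",.1);near(W_,.577,-.212,.03,c+" orange",.1)
    P=near(W_,.518,.099,.09,c+" fork",.09); print(np.histogram(P[:,2],np.arange(.09,.17,.004)))
# box
m=(np.abs(T[...,0]-.46)<.08)&(T[...,1]<-.30)&(T[...,1]>-.45)&(T[...,2]>.01)&(T[...,2]<.09);P=T[m];print("box",P.min(0).round(3),P.max(0).round(3))
a=cv2.imread("pics/side0.png")[235:365,140:340];b=cv2.imread("pics/top0.png")[180:262,170:290]
a=cv2.resize(a,None,fx=3,fy=3,interpolation=cv2.INTER_CUBIC);b=cv2.resize(cv2.imread("pics/side0.png")[140:235,190:275],None,fx=4,fy=4,interpolation=cv2.INTER_CUBIC)[:380]
a=a[:380]; b=b[:380,:200] if False else cv2.resize(b,(200,224)); o=np.zeros((390,800,3),np.uint8);o[:a.shape[0],:600]=a;o[:224,600:]=b
cv2.imwrite("pics/crop1.png",o)
move([.466,-.280,.25],None)
E
```

```text
side small 338 zmax [0.131 0.143 0.145] mean [ 0.468 -0.29   0.128]
side tall 722 zmax [0.157 0.183 0.185] mean [ 0.565 -0.301  0.151]
side orange 206 zmax [0.138 0.143 0.145] mean [ 0.578 -0.219  0.133]
side fork 678 zmax [0.129 0.136 0.141] mean [0.515 0.102 0.128]
(array([  0,   0,   1,   1,   1,   2,  13, 101, 167, 121, 166,  56,  47,
         2,   0,   0,   0,   0,   0,   0]), array([0.09 , 0.094, 0.098, 0.102, 0.106, 0.11 , 0.114, 0.118, 0.122,
       0.126, 0.13 , 0.134, 0.138, 0.142, 0.146, 0.15 , 0.154, 0.158,
       0.162, 0.166, 0.17 ]))
top small 134 zmax [0.14  0.144 0.146] mean [ 0.465 -0.278  0.133]
top tall 280 zmax [0.177 0.183 0.185] mean [ 0.562 -0.285  0.16 ]
top orange 120 zmax [0.14  0.144 0.145] mean [ 0.574 -0.209  0.135]
top fork 1047 zmax [0.125 0.136 0.141] mean [0.51  0.115 0.127]
(array([  0,   1,   3,   5,   4,   5,  23, 241, 262, 139, 213,  93,  51,
         7,   0,   0,   0,   0,   0,   0]), array([0.09 , 0.094, 0.098, 0.102, 0.106, 0.11 , 0.114, 0.118, 0.122,
       0.126, 0.13 , 0.134, 0.138, 0.142, 0.146, 0.15 , 0.154, 0.158,
       0.162, 0.166, 0.17 ]))
box [ 0.38 -0.42  0.01] [ 0.516 -0.303  0.046]
tcp [ 0.1284 -0.4832  0.2503] jawyaw -1.311 ydir [-0. -0. -1.] t 0.9
shift mm [-1.097e+02  3.000e-01  3.784e+02] roll None
```

View pics/crop1.png

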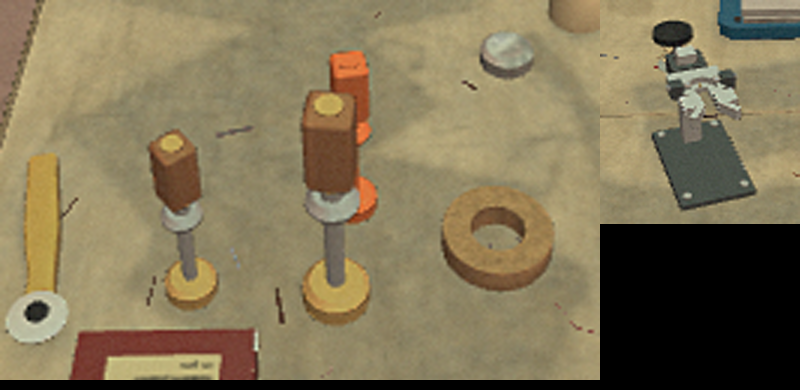

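The crop confirms it: the left wooden stamp is the smaller one (143 mm measured). The middle wooden one is 183 mm and the third is orange. Next I move above the smaller one.

```bash
python3 -m pendant '[[-110,-20,378,0,0],[-110,-20,378,0,0],[-110,-20,378,0,0],[-110,-20,378,0,0],[-110,-20,378,0,0],[-110,-20,378,0,0],[-110,-20,378,0,0],[-110,-20,378,0,0],[-110,-20,378,0,0],[-110,-20,378,0,0],[-110,-20,378,0,0],[-110,-20,378,0,0]]' && cat > look.py <<'E'
from h import *
p,d=snapshot("wrist"); cv2.imwrite("pics/w1.png",p[:,:,::-1]); W=cloud("wrist",d)
near=np.hypot(W[...,0]-.466,W[...,1]+.279)<.035
m=near&(W[...,2]>.136)&(W[...,2]<.15)
P=W[m]; print(len(P),P.mean(0),P[:,2].min(),P[:,2].max())
r=cv2.minAreaRect((P[:,:2]*1000).astype(np.float32)); print("top rect",r)
m=near&(W[...,2]>.1)&(W[...,2]<.15); P=W[m]; print("handle rect",cv2.minAreaRect((P[:,:2]*1000).astype(np.float32)))
print([(np.round(x["location"],3),x["confidence"]) for x in place_of("handle","wrist")])
move([.466,-.279,.12],0)
E
python3 look.py
```

```text
t: 1.9
position: [0.4662, -0.279, 0.2699]
eef_rot: [-0.561, 0.561, -0.431, 0.43]
ft_force: [-0.8, -0.3, 0.2]
width: 0.999
704 [ 0.46663181 -0.28217624  0.14272337] 0.136047646468917 0.14630103839971806
top rect ((465.3755798339844, -282.60333251953125), (24.118589401245117, 24.019058227539062), 38.259212493896484)
handle rect ((465.43975830078125, -282.58880615234375), (24.227338790893555, 24.1080322265625), 38.52296447753906)
[(array([ 0.466, -0.281,  0.123]), 0.81), (array([ 0.575, -0.207,  0.122]), 0.57)]
tcp [ 0.4648 -0.2801  0.2701] jawyaw -1.312 ydir [-0.001  0.    -1.   ] t 2.0
shift mm [ -0.7 150.1   1.6] roll -1.3115289632831861
```

```bash
python3 -m pendant '[[2,40,-1,-0.12,0],[2,60,-1,-0.24,0],[2,80,-1,-0.36,0],[2,100,-1,-0.41,0],[2,125,-1,-0.41,0],[2,145,-1,-0.41,0],[2,150,-1,-0.41,0],[2,150,-1,-0.41,0],[2,150,-1,-0.41,255],[2,150,-1,-0.41,255],[2,150,-1,-0.41,255],[2,150,-1,-0.41,255],[2,150,-1,-0.41,255],[2,150,-1,-0.41,255],[2,150,-1,-0.41,255],[2,150,-1,-0.41,255]]' 60; python3 - <<'E'
from h import *
s=observe(); print(s["width"]*85,np.round(s["joint_pos"],3)); move([.466,-.282,.12])
E
```

```text
t: 3.33
position: [0.4658, -0.2824, 0.1214]
eef_rot: [-0.636, 0.637, -0.307, 0.309]
ft_force: [-0.5, -0.3, 5.6]
width: 0.275
23.40861223100298 [-0.545  0.415 -0.098  1.056 -0.     1.927]
tcp [ 0.4658 -0.2824  0.1214] jawyaw -0.901 ydir [ 0.002 -0.001 -1.   ] t 3.3333
shift mm [-0.1  1.4  0.4] roll None
```

```bash
python3 -m pendant '[[0,-15,0,0,255],[0,-40,0,0,255],[0,-65,0,0,255],[0,-85,0,0,255],[-10,-95,14,0,255],[-27,-95,39,0,255],[-44,-95,64,0,255],[-61,-95,89,0,255],[-78,-95,114,0,255],[-95,-95,139,0,255],[-112,-95,164,0,255],[-129,-95,189,0,255],[-146,-95,213,0,255],[-158,-95,230,0,255],[-163,-95,237,0,255],[-163,-95,237,0,255],[-163,-95,237,0,255]]'; cat > look2.py <<'E'
from h import *
import sys
n=sys.argv[1]
s=observe(); print("w",s["width"]*85,"f",np.round(s["ft_force"],2),np.round(s["joint_pos"],2))
for c in("wrist","top","side"):
    p,d=snapshot(c); cv2.imwrite(f"pics/{c}{n}.png",p[:,:,::-1]); np.save(f"pics/{c}{n}.npy",d)
    W=cloud(c,d);np.save(f"pics/{c}{n}W.npy",W)
    for q in("throat","mouth","stamp_stand","collar"):
        print(c,q,[(np.round(r["location"],3).tolist(),round(r["confidence"],2)) for r in place_of(q,c)][:2])
move([.52,.1,.2])
E
python3 look2.py 2
```

```text
t: 4.75
position: [0.5489, -0.0072, 0.2143]
eef_rot: [-0.636, 0.637, -0.308, 0.307]
ft_force: [0.9, -0.5, -3.8]
width: 0.271
w 23.05783007190522 f [ 0.91 -0.48 -3.83] [-0.01  0.36  0.07  1.29 -0.    2.46]
wrist throat [([0.516, 0.096, 0.125], 0.73)]
wrist mouth [([0.534, 0.04, 0.124], 0.78)]
wrist stamp_stand [([0.515, 0.096, 0.002], 0.82)]
wrist collar [([0.548, -0.007, 0.161], 0.87), ([0.578, -0.212, 0.072], 0.82)]
top throat [([0.521, 0.095, 0.127], 0.88)]
top mouth [([0.536, 0.04, 0.123], 0.69)]
top stamp_stand [([0.515, 0.1, 0.003], 0.93)]
top collar [([0.58, -0.21, 0.068], 0.82), ([0.566, -0.292, 0.084], 0.62)]
side throat [([0.515, 0.098, 0.124], 0.75)]
side mouth []
side stamp_stand [([0.518, 0.1, -0.001], 0.89), ([0.549, -0.007, 0.214], 0.48)]
side collar [([0.555, -0.006, 0.164], 0.84), ([0.564, -0.286, 0.088], 0.79)]
tcp [ 0.5497 -0.0071  0.2153] jawyaw -0.901 ydir [ 0. -0. -1.] t 5.5
shift mm [-102.4   15.3   43.2] roll None
```

View pics/wrist2.png

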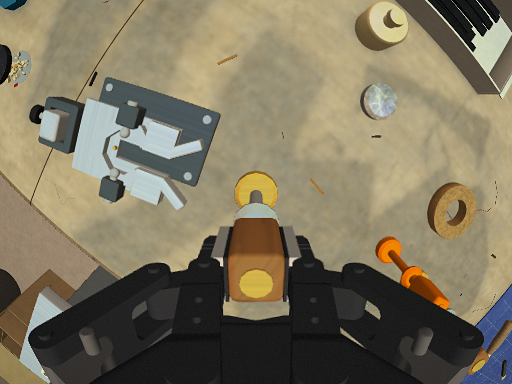

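The wrist picture shows the stamp hanging straight in the jaws. The stand is unobstructed: foot plate corners at (108,78), (218,115) and (185,185), ball housings at (130,112) and (112,188), and the mouth opening to the right at about (190,170). I fit the stand from this depth cloud.

```bash
cat > fit.py <<'E'
from h import *
W=np.load("pics/wrist2W.npy")
reg=(np.hypot(W[...,0]-.51,W[...,1]-.11)<.13)
z=W[...,2]
h,e=np.histogram(z[reg&(z>.1)&(z<.16)],np.arange(.1,.16,.002)); print([(round(a,3),int(n)) for a,n in zip(e,h)if n])
tz=z[reg&(z<.004)&(z>-.006)]; print("table",np.median(tz))
m=reg&(z>.006)&(z<.014); m=cv2.morphologyEx(m.astype(np.uint8),cv2.MORPH_OPEN,np.ones((3,3)))>0
print("plate",np.median(z[m]),cv2.minAreaRect((W[m][:,:2]*1000).astype(np.float32)))
# fork: residual in stand frame
for zlo,zhi,n in((.112,.126,"floor"),(.126,.134,"rim"),(.135,.145,"housing")):
    m=(reg&(z>zlo)&(z<zhi)).astype(np.uint8); k,l,st,c=cv2.connectedComponentsWithStats(m)
    for i in range(1,k):
        if st[i,4]>15:
            P=W[l==i];print(n,st[i,4],c[i].round(),P.mean(0).round(4),"z50",np.median(P[:,2]).round(4), "rect",[np.round(v,1) for v in cv2.minAreaRect((P[:,:2]*1000).astype(np.float32))])
np.save("pics/reg.npy",reg)
E
python3 fit.py
```

```text
[(np.float64(0.1), 20), (np.float64(0.102), 29), (np.float64(0.104), 78), (np.float64(0.106), 162), (np.float64(0.108), 456), (np.float64(0.11), 86), (np.float64(0.112), 53), (np.float64(0.114), 91), (np.float64(0.116), 154), (np.float64(0.118), 259), (np.float64(0.12), 287), (np.float64(0.122), 2239), (np.float64(0.124), 1412), (np.float64(0.126), 227), (np.float64(0.128), 291), (np.float64(0.13), 2305), (np.float64(0.132), 1253), (np.float64(0.134), 334), (np.float64(0.136), 405), (np.float64(0.138), 325), (np.float64(0.14), 638), (np.float64(0.142), 21)]
table 0.0008764176245190139
plate 0.01125539926282555 ((510.8428039550781, 120.67462158203125), (90.05856323242188, 150.03065490722656), 17.217023849487305)
floor 3071 [ 81. 130.] [0.5065 0.1415 0.1231] z50 0.1236 rect [array([501.5, 147.5]), array([61.1, 76. ]), np.float64(18.3)]
floor 198 [ 36. 114.] [0.4875 0.1966 0.1173] z50 0.1177 rect [array([487. , 196.6]), array([16.6, 12.9]), np.float64(18.6)]
floor 168 [160. 126.] [0.5504 0.0843 0.1226] z50 0.1234 rect [array([548.4,  82.4]), array([11.8, 32.8]), np.float64(16.7)]
floor 
[... 1015 characters left out ...]
0.1316 rect [array([509.4,  63.1]), array([26.4, 56.8]), np.float64(27.5)]
rim 41 [256. 198.] [ 0.5524 -0.0052  0.1304] z50 0.1307 rect [array([551.9,  -5.5]), array([3.7, 9.6]), np.float64(39.3)]
housing 630 [128. 117.] [0.5453 0.1045 0.1398] z50 0.1403 rect [array([543. , 104.4]), array([27.7, 16.5]), np.float64(17.6)]
housing 416 [ 48. 125.] [0.4969 0.165  0.1362] z50 0.1361 rect [array([496.7, 165.2]), array([22.8, 19.5]), np.float64(14.1)]
housing 537 [110. 187.] [0.4931 0.0881 0.1396] z50 0.1402 rect [array([493.3,  88.9]), array([27.6, 16.5]), np.float64(20.2)]
housing 27 [256. 201.] [ 0.5528 -0.0049  0.138 ] z50 0.1378 rect [array([552.4,  -5.1]), array([2.1, 7.9]), np.float64(40.5)]
```

```bash
python3 - <<'E'
from h import *
W=np.load("pics/wrist2W.npy"); z=W[...,2]
near=np.hypot(W[...,0]-.549,W[...,1]+.007)<.03
h,e=np.histogram(z[near&(z>.07)],np.arange(.07,.26,.004)); print([(round(float(a),3),int(n)) for a,n in zip(e,h)if n])
im=cv2.imread("pics/wrist2.png")
m=near&(z>.08)&(z<.118); P=W[m]; print("foot",len(P),np.median(P[:,2]),cv2.minEnclosingCircle((P[:,:2]*1000).astype(np.float32)))
u=np.argwhere(m); print(u.min(0),u.max(0))
hsv=cv2.cvtColor(im,cv2.COLOR_BGR2HSV)
v,uu=np.mgrid[:384,:512]
b=near&(v>215)&(v<305)&(uu>225)&(uu<292)&(z>.225)&(z<.245); P=W[b]; print("handle top",len(P),P.mean(0) if len(P) else 0,np.median(P[:,2]) if len(P) else 0,cv2.minAreaRect((P[:,:2]*1000).astype(np.float32)) if len(P) else 0)
print(project("wrist",[[.549,-.007,.095],[.549,-.007,.110],[.549,-.007,.2143+.0225]]).round(1))
E
```

```text
[(0.094, 27), (0.098, 34), (0.102, 126), (0.106, 822), (0.11, 89), (0.114, 16), (0.118, 15), (0.122, 20), (0.126, 19), (0.13, 22), (0.134, 18), (0.138, 13), (0.166, 4), (0.17, 251), (0.174, 282), (0.19, 48), (0.194, 126), (0.198, 149), (0.202, 271), (0.206, 314), (0.21, 338), (0.214, 375), (0.218, 379), (0.222, 449), (0.226, 390), (0.23, 767), (0.234, 2614), (0.238, 660), (0.242, 589), (0.246, 434), (0.25, 557), (0.254, 67)]
foot 1114 0.10865099385891847 ((549.6875, -7.233190536499023), 17.741153717041016)
[171 234] [207 277]
handle top 3700 [ 0.55314331 -0.00622138  0.23493515] 0.23562651403753312 ((550.62255859375, -8.145736694335938), (25.00720977783203, 27.770483016967773), 37.443641662597656)
[[254.9 191.7]
 [254.8 196.7]
 [254.  284.4]]
```

```bash
python3 -m pendant '[[0,9,0,0,255],[0,18,0,0,255],[-10,18,4,0,255],[-20,18,8,0,255],[-30,18,12,0,255],[-40,18,16,0,255],[-50,18,20,0,255],[-56,18,22,0,255],[-62,18,25,0,255],[-68,18,27,0,255],[-73,18,29,0,255],[-73,18,29,0,255],[-73,18,29,0,255]]'
python3 -m pendant '[[-6,0,2,0,255],[-12,0,5,0,255],[-18,0,7,0,255],[-24,0,9,0,255],[-28,0,11,0,255],[-28,0,11,0,255],[-28,0,11,0,255]]'; python3 look2.py 3; python3 - <<'E'
from h import *
W=np.load("pics/wrist3W.npy"); z=W[...,2]; reg=np.hypot(W[...,0]-.51,W[...,1]-.11)<.13
v,u=np.mgrid[:384,:512]
for lo,hi in((.134,.145),(.006,.014)):
    m=cv2.morphologyEx((reg&(z>lo)&(z<hi)&(v<235)).astype(np.uint8),cv2.MORPH_OPEN,np.ones((3,3))); k,l,st,c=cv2.connectedComponentsWithStats(m)
    for i in range(1,k):
        if st[i,4]>60: P=W[l==i];print(st[i,4],c[i].round(),np.median(P[:,2]).round(4),[np.round(q,1) for q in cv2.minAreaRect((P[:,:2]*1000).astype(np.float32))])
E
```

```text
t: 6.58
position: [0.5271, 0.0683, 0.1974]
eef_rot: [-0.637, 0.637, -0.308, 0.308]
ft_force: [-0.5, -0.1, -2.5]
width: 0.271
t: 7.17
position: [0.5182, 0.0973, 0.1973]
eef_rot: [-0.637, 0.637, -0.308, 0.308]
ft_force: [0.5, 0.6, -3.5]
width: 0.278
w 23.629898540025394 f [ 0.5   0.58 -3.51] [ 0.19  0.32 -0.02  1.22 -0.    2.66]
wrist throat []
wrist mouth []
wrist stamp_stand [([0.517, 0.094, 0.003], 0.78)]
wrist collar [([0.578, -0.211, 0.071], 0.96), ([0.566, -0.289, 0.088], 0.95)]
top throat []
top mouth []
top stamp_stand []
top collar [([0.565, -0.288, 0.086], 0.92), ([0.576, -0.211, 0.07], 0.56)]
side throat [([0.516, 0.098, 0.123], 0.67)]
side mouth [([0.536, 0.041, 0.124], 0.83)]
side stamp_stand [([0.519, 0.094, -0.002], 0.84)]
side collar [([0.581, -0.214, 0.072], 0.8), ([0.524, 0.097, 0.148], 0.59)]
tcp [0.5183 0.0969 0.1973] jawyaw -0.901 ydir [-0. -0. -1.] t 7.9167
shift mm [-1.4 -2.7  3.3] roll None
842 [155. 177.] 0.1359 [array([496.2, 166.1]), array([23.5, 19.3]), np.float64(17.9)]
830 [270. 177.] 0.1401 [array([542.7, 105.6]), array([27.8, 16. ]), np.float64(17.5)]
3974 [238. 140.] 0.011 [array([535.6, 129. ]), array([ 41.8, 150.5]), np.float64(19.4)]
107 [192. 178.] 0.011 [array([473. , 149.4]), array([28.2,  4.7]), np.float64(17.2)]
94 [280. 214.] 0.0113 [array([501.7,  48.2]), array([22.1, 11. ]), np.float64(64.7)]
```

View pics/wrist3.png

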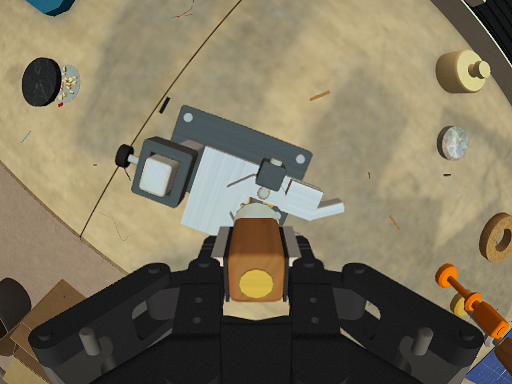

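The picture shows the stem down in the slot, with the far ball and housing at (265,180) and the collar over the pocket. Side forces are nil and the xy is within 0.5 mm of the throat axis. I now lower it slowly and watch the force.

```bash
python3 -m pendant '[[0,3,0,0,255],[0,6,0,0,255],[0,8,0,0,255],[0,10,0,0,255],[0,11,0,0,255],[0,12,0,0,255],[0,12,0,0,255],[0,12,0,0,255]]'; python3 -m pendant '[[0,0.5,0,0,255],[0,1,0,0,255],[0,1.5,0,0,255],[0,2,0,0,255],[0,2,0,0,255]]';python3 -m pendant '[[0,0.5,0,0,255],[0,1,0,0,255],[0,1.5,0,0,255],[0,2,0,0,255],[0,2,0,0,255]]'
```

```text
t: 8.58
position: [0.5183, 0.0969, 0.1853]
eef_rot: [-0.637, 0.637, -0.308, 0.308]
ft_force: [0.0, 0.3, -2.5]
width: 0.272
t: 9.0
position: [0.5178, 0.0967, 0.1832]
eef_rot: [-0.636, 0.637, -0.308, 0.308]
ft_force: [-1.2, -1.4, -2.5]
width: 0.275
t: 9.42
position: [0.518, 0.0968, 0.1813]
eef_rot: [-0.636, 0.637, -0.308, 0.308]
ft_force: [-3.5, -2.6, 0.4]
width: 0.276
```

```bash
python3 -m pendant '[[-0.2,0,-0.6,0,255],[-0.2,0.5,-0.6,0,255],[-0.2,1,-0.6,0,255],[-0.2,1,-0.6,0,255],[-0.2,1,-0.6,0,255]]';python3 -m pendant '[[0,0.5,0,0,255],[0,1,0,0,255],[0,1,0,0,255]]'; python3 -m pendant '[[0,0.5,0,0,255],[0,1,0,0,255],[0,1,0,0,255]]'
```

```text
t: 9.83
position: [0.518, 0.0968, 0.1803]
eef_rot: [0.637, -0.636, 0.308, -0.308]
ft_force: [-2.7, -0.9, 0.7]
width: 0.274
t: 10.08
position: [0.5179, 0.0969, 0.1792]
eef_rot: [0.637, -0.636, 0.308, -0.308]
ft_force: [-1.7, -0.5, -0.5]
width: 0.27
t: 10.33
position: [0.5175, 0.0969, 0.1776]
eef_rot: [-0.637, 0.637, -0.308, 0.307]
ft_force: [-0.5, 0.7, -4.9]
width: 0.271
```

```bash
python3 -m pendant '[[0,0.5,0,0,255],[0,1,0,0,255],[0,1.5,0,0,255],[0,2,0,0,255],[0,2,0,0,255]]';python3 -m pendant '[[0,0.5,0,0,255],[0,1,0,0,255],[0,1.5,0,0,255],[0,1.5,0,0,255]]'; python3 -m pendant '[[0,0.5,0,0,255],[0,1,0,0,255],[0,1,0,0,255]]'
```

```text
t: 10.75
position: [0.5174, 0.0968, 0.1757]
eef_rot: [-0.636, 0.637, -0.308, 0.307]
ft_force: [-1.1, 2.0, -6.2]
width: 0.273
t: 11.08
position: [0.5175, 0.0966, 0.1744]
eef_rot: [-0.636, 0.637, -0.308, 0.308]
ft_force: [-1.1, -0.2, -6.7]
width: 0.278
t: 11.33
position: [0.5177, 0.0964, 0.1739]
eef_rot: [-0.636, 0.637, -0.308, 0.308]
ft_force: [-1.4, -0.4, -3.1]
width: 0.274
```

```bash
python3 -m pendant '[[0,0.5,0,0,255],[0,0.5,0,0,255],[0,0.5,0,0,255]]';python3 -m pendant '[[0,0.5,0,0,255],[0,0.5,0,0,255],[0,0.5,0,0,255]]'
```

```text
t: 11.58
position: [0.518, 0.0965, 0.1736]
eef_rot: [-0.637, 0.637, -0.308, 0.308]
ft_force: [-2.3, -0.9, -3.1]
width: 0.271
t: 11.83
position: [0.518, 0.0965, 0.1734]
eef_rot: [0.637, -0.636, 0.308, -0.308]
ft_force: [-2.0, -0.5, 0.9]
width: 0.27
```

```bash
python3 -m pendant '[[0,0.5,0,0,255],[0,1,0,0,255],[0,1,0,0,255],[0,1,0,0,255]]'
```

```text
t: 12.17
position: [0.518, 0.0965, 0.1734]
eef_rot: [0.637, -0.636, 0.307, -0.309]
ft_force: [-4.0, -1.2, 6.3]
width: 0.273
```

Contact is now stiff: the force rises with no further z travel, and TCP z 0.1734 matches the predicted seat height of 0.173. I ease the side load, release and look.

```bash
python3 -m pendant '[[-0.2,0.3,-0.6,0,255],[-0.2,0.3,-0.6,0,255],[-0.2,0.3,-0.6,0,255]]';python3 -m pendant '[[0,0,0,0,200],[0,0,0,0,150],[0,0,0,0,110],[0,0,0,0,80],[0,0,0,0,50],[0,0,0,0,20],[0,0,0,0,0],[0,0,0,0,0],[0,0,0,0,0],[0,0,0,0,0]]'; python3 look2.py 4 | tail -4; cat > chk.py <<'E'
from h import *
import sys
n=sys.argv[1]
for c in("wrist","top","side"):
    W=np.load(f"pics/{c}{n}W.npy"); z=W[...,2]; near=(np.hypot(W[...,0]-.518,W[...,1]-.097)<.02)
    P=W[near&(z>.185)&(z<.205)]; F=W[near&(z>.05)&(z<.075)]
    print(c,"top",len(P),np.median(P,0).round(4) if len(P) else "", cv2.minAreaRect((P[:,:2]*1000).astype(np.float32)) if len(P) else "","foot",len(F),np.median(F,0).round(4) if len(F) else "")
E
python3 chk.py 4; python3 - <<'E'
import cv2,numpy as np
a=cv2.imread("pics/wrist4.png");b=cv2.resize(cv2.imread("pics/side4.png")[120:235,180:285],None,fx=2.7,fy=2.7)
o=np.zeros((384,800,3),np.uint8);o[:,:512]=a;h=min(384,b.shape[0]);w=min(288,b.shape[1]);o[:h,512:512+w]=b[:h,:w];cv2.imwrite("pics/v4.png",o)
E
```

```text
t: 12.42
position: [0.5179, 0.0965, 0.1733]
eef_rot: [0.637, -0.636, 0.307, -0.309]
ft_force: [-3.8, -1.9, 7.1]
width: 0.273
t: 13.25
position: [0.5171, 0.0965, 0.1715]
eef_rot: [0.637, -0.637, 0.308, -0.308]
ft_force: [0.3, -0.2, 0.2]
width: 1.001
side stamp_stand [([0.514, 0.098, -0.005], 0.68)]
side collar [([0.521, 0.099, 0.123], 0.89), ([0.566, -0.286, 0.086], 0.78)]
tcp [0.5171 0.0965 0.1715] jawyaw -0.901 ydir [-0.  0. -1.] t 14.0
shift mm [ -1.  -28.5   4.4] roll None
wrist top 3162 [0.5221 0.0989 0.1946] ((519.782958984375, 97.01419067382812), (23.601015090942383, 24.23299789428711), 36.75979995727539) foot 0 
top top 0   foot 0 
side top 67 [0.5191 0.0894 0.1929] ((518.0155029296875, 91.86833190917969), (23.370038986206055, 24.125484466552734), 27.78516387939453) foot 113 [0.5204 0.0878 0.065 ]
```

View pics/v4.png

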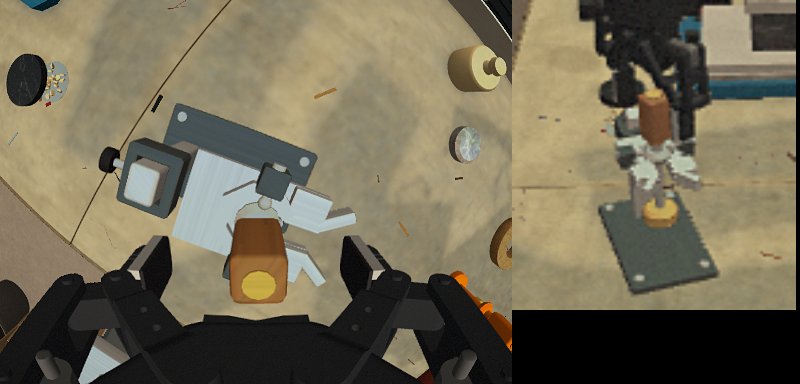

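The picture shows the stamp standing upright in the throat, held by the balls, with the fingers open and clear on both sides. I retreat straight up.

```bash
python3 -m pendant '[[0,-10,0,0,0],[0,-30,0,0,0],[0,-60,0,0,0],[0,-90,0,0,0],[0,-115,0,0,0],[0,-120,0,0,0],[0,-120,-30,0,0],[0,-120,-60,0,0],[0,-120,-90,0,0],[0,-120,-110,0,0],[0,-120,-120,0,0],[0,-120,-120,0,0],[0,-120,-120,0,0]]'; python3 look2.py 5 | tail -9; python3 chk.py 5; python3 - <<'E'
from h import *
W=np.load("pics/wrist5W.npy"); z=W[...,2]; near=(np.hypot(W[...,0]-.518,W[...,1]-.097)<.02)
P=W[near&(z>.19)&(z<.2)]; print("top face z",np.percentile(P[:,2],[20,50,80,95]),cv2.minAreaRect((P[:,:2]*1000).astype(np.float32)))
F=W[near&(z>.05)&(z<.075)]; print("foot",len(F),np.percentile(F[:,2],[50,90]) if len(F) else 0)
reg=np.hypot(W[...,0]-.51,W[...,1]-.11)<.13
print("rim",np.median(z[reg&(z>.127)&(z<.135)]),"floor plate",np.median(z[reg&(z>.119)&(z<.1265)]))
for q in("rivet_jar","anvil","tape_roll"): print(q,[np.round(r["location"],3).tolist() for r in place_of(q,"top")][:1])
a=cv2.imread("pics/wrist5.png");b=cv2.resize(cv2.imread("pics/side5.png")[120:235,180:285],None,fx=2.7,fy=2.7)
o=np.zeros((384,800,3),np.uint8);o[:,:512]=a;o[:b.shape[0],512:795]=b[:,:283];cv2.imwrite("pics/v5.png",o)
E
```

```text
t: 15.08
position: [0.4236, 0.0221, 0.2919]
eef_rot: [0.637, -0.636, 0.308, -0.309]
ft_force: [0.1, 0.7, 0.6]
width: 1.002
top mouth [([0.537, 0.038, 0.124], 0.95)]
top stamp_stand [([0.516, 0.097, 0.0], 0.71)]
top collar [([0.565, -0.292, 0.084], 0.77), ([0.521, 0.1, 0.121], 0.62)]
side throat [([0.518, 0.097, 0.124], 0.95)]
side mouth [([0.517, 0.096, 0.174], 0.41)]
side stamp_stand [([0.519, 0.098, -0.001], 0.86)]
side collar [([0.52, 0.093, 0.123], 0.6), ([0.563, -0.288, 0.088], 0.6)]
tcp [0.423  0.022  0.2915] jawyaw -0.901 ydir [ 0. -0. -1.] t 15.8333
shift mm [ -1.   91.5 124.4] roll None
wrist top 936 [0.5178 0.0958 0.1944] ((518.239013671875, 96.3798599243164), (23.030309677124023, 23.93132781982422), 38.17598342895508) foot 29 [0.5274 0.0858 0.0659]
top top 96 [0.5171 0.0952 0.1926] ((517.7589721679688, 95.82763671875), (23.904834747314453, 23.39997100830078), 36.85372543334961) foot 7 [0.5254 0.0836 0.0644]
side top 73 [0.5193 0.0899 0.193 ] ((519.5546264648438, 91.74333953857422), (23.237560272216797, 23.39691734313965), 37.76043701171875) foot 113 [0.5204 0.0873 0.0646]
top face z [0.19331639 0.19447723 0.19584209 0.19680643] ((518.2167358398438, 96.4082260131836), (23.030309677124023, 23.85919952392578), 38.17598342895508)
foot 29 [0.06586653 0.06792597]
rim 0.13071517297763424 floor plate 0.12262948190952908
rivet_jar [[0.464, 0.357, 0.001]]
anvil [[0.703, -0.066, -0.002]]
tape_roll [[0.677, -0.252, 0.003]]
```

View pics/v5.png

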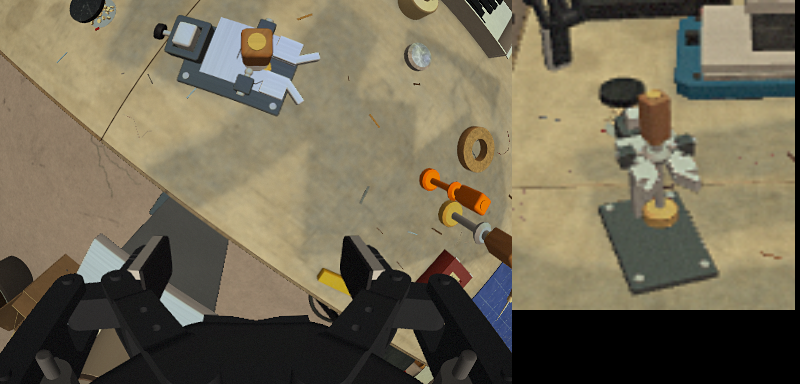

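The stamp hangs upright: its top centre is at (518.2, 96.4) mm, against a throat at (518.2, 96.8). Its top is 71.9 mm above the measured floor, where a fully seated stamp gives 72. The bystanders haven't moved.

```bash
python3 -c "
from rig import *
print(observe()['t'],close_job())"
```

```text
the job is handed in; nothing more can be done
15.9833 None
```

The stamp is hanging in its stand and the job is handed in, at about 16 s of the 54 s allowed.

**What I did:** I picked the smaller wooden stamp (143 mm tall), not the 183 mm one or the orange one. I gripped it by the handle, brought the stem in through the mouth with the collar about 24 mm over the floor, and lowered it slowly. The collar snapped past the balls about 5 mm over the floor. I then pressed it onto the floor until it went stiff. The largest vertical reading was about 7 N, so I estimate the push on the seat at 10–14 N. Then I let go and backed away.

**Last checks:**
- **Seating:** the handle top is 71.9 mm over the measured floor, where 72 means fully home.
- **Position:** the stamp's axis is within 0.5 mm of the throat's in the wrist camera. The side camera put it about 5 mm off, which I put down to its seeing only part of the handle top.
- **Upright and untouched:** it stands upright in the last pictures, and the open gripper is clear with a force reading near zero.
- **Bystanders:** the jar, anvil and tape roll are where they were, within the detector's roughly 4 mm accuracy.

**Not confirmed:** a side force of up to about 4 N showed during the pressing, even after I shifted the tool, and it went away on release. The seat pin itself can't be read, so "fully home" is inferred from the height and the stiff contact.

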